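# Sort out the spoiled cones and cover the setter

## Robot

A 7-joint arm with a two-finger parallel gripper is mounted at the origin on the work surface. World frame = base frame: x ahead of the robot, y to its left, z up, the work surface at z = 0. Lengths are in m, angles in rad, forces in N, time in s.
With the tool pointing down it reaches from about 0.4 to 0.75 m from the base axis. Payload 19.5 kg.
Tool frame: the origin (TCP) lies on the mounting face of the last link; the fingertips stand 173 mm ahead of it and the grasp point (between the pads) lies 155 mm ahead of it; z points along the fingers, y is the line along which they close (so a half turn about z gives the same grasp; the last joint's range is limited). The gripper opens to 85 mm and grips with 20 to 120 N. Pads are 22 mm wide; open, the fingers measure 114 mm over their backs; the gripper's body (76 mm by 85 mm) begins 54 mm behind the grasp point. The pads swing forward as they close: fully open they stand 13 mm farther back than shut.
Start: joints at [-1.277, 0.707, -0.028, 1.485, 0.022, 0.951, -0.075], TCP at [0.189, 0.543, 0.405] pointing down, gripper open.
Joint ranges: [-2.71, 2.71], [-0.32, 2.16], [-1.57, 1.52], [0, 2.45], [-1.46, 4.6], [0, 2.02], [-2.83, 2.83]. Speed limits (rad/s): [1.89, 1.89, 2.57, 2.57, 3.01, 3.01, 3.01].

## Interface

Orientations are given as a unit quaternion [x, y, z, w].
In Python, from workcell import r gives the robot as it stands. Calls block until the motion is done:
- r.goto(position, orientation): joint-space move of the TCP to a pose.
- r.move_l(position, rate=0.15, orientation=None): straight line of the TCP; orientation=None keeps the orientation; rate is the mean speed in m/s.
- r.set_joints(angles): joint-space move.
- r.command_gripper(opening): opening from 0.0 (shut) to 1.0 (fully open); the grip force is fixed at half the most; returns when the fingers have stopped.
- r.wait(seconds).
- r.ik(position, orientation): joint angles nearest the present ones, or None.
- r.get_state(): the state.
- r.grab_frame(name): name is "side" or "top"; returns a dict with "color" (400x640x3 uint8, red, green, blue), "depth" (400x640 float32, m along the optical axis (not along the pixel's ray), 0 where there is no reading), "vertical_fov" (degrees; the focal length in pixels is half the picture's height over the tangent of half this angle, whatever the lens; pixels are square), "cx", "cy" (the principal point, pixels), "R" (3x3) and "t" (3): a world point X has camera coordinates R X + t. Camera axes: x right, y down, z forward; pixel columns grow to the right and rows downward; lengths in m; the calibration is good to about 2 mm. A picture is of the moment at which its call begins.
A pose or a line that the arm cannot do raises r.Unreachable and nothing moves.
- r.finish_job(): hands the job in; it is judged then, once.
The state is a dict: "t": time; "q": joint angles; "joint_velocities": joint speeds; "joint_torque": joint torques, N m; "position": TCP position; "eef_rot": TCP orientation; "ft_force": force on the tool from outside, world axes, zero at the start; "moment": the same for the moment, N m; "opening": opening from 0.0 (shut) to 1.0 (fully open); "grasp_force": force on a finger pad.
Only numpy, scipy, OpenCV 4.12 (cv2) and the standard library are available. Lean on these libraries where they do the work, as an engineer would, in place of code of your own. Each camera call takes 0.05 s, during which the arm holds its last target. There are 200 camera calls.

## Task

Five clay cones stand on the plaster setter; two of them are spoiled: one is short with a flat top where its point is missing, and the other has its tip bent over to one side. Put both spoiled cones into the open wooden scrap crate and leave the three sound cones standing where they are. Then fit the plywood cover board over the setter's two locating pins, lowering it, not dropping it, until it rests flush on both end ledges, and let go.

Things in the scene. Friction and masses are not known exactly. Their poses are not given: they have to be found in the camera images.
- setter: Fixed white plaster setter. Slab 350 (x) x 190 (y) x 15 mm; across each x end an upright ledge 30 (x) x 170 (y) mm, centred at x = -155 and +155, top 82 mm above the table. From each ledge's middle a steel pin, 12 mm diameter, rises 24 mm, its last 10 tapered. The cones stand on the slab (15 mm up) in rows of three and two, places mixed. Origin: centre of underside, z up.
- seat (a point): Point midway between the two ledge tops and level with them (82 mm above the table), axes as the setter: the cover's origin belongs here.
- pin_near (a point): Tip of the pin at the setter's -x end, 24 mm above the ledge top.
- pin_far (a point): Tip of the pin at the setter's +x end, 24 mm above the ledge top.
- cover: Loose plywood cover board, 346 (x) x 170 (y) x 9 mm, 0.45 kg, flat on the table at one side of the setter. Through holes of 17 mm diameter at x = -155 and +155, y = 0. On top a batten handle 100 mm long (x), 22 thick (y), from 9 to 43 mm above the underside. Either way round fits. Origin: centre of underside, z up.
- handle (a point): Middle of the batten handle, 30 mm above the cover's underside; pinch it across the cover's y.
- crate: Fixed open wooden scrap crate, on the other side of the setter from the cover (either side): outside 210 (its x) x 230 (its y) x 65 mm tall, walls and floor 7 mm. A flat clay shard, 8 mm thick, already lies in it. Origin at the centre of the underside, z up.
- stub: Spoiled cone with its point missing: flat top 31 mm across, 34 mm tall, same 40 mm base and taper as the sound ones, same clay. Origin at the centre of its underside, z up.
- bent: Spoiled cone, same 40 mm base and clay; sound up to 34 mm, above that its tip leans over towards its own +x (roughly the setter's +x end) by about 38 degrees, ending 55 mm up and 19 mm off the axis. Pinch it across its own y so that the tip stays clear of the fingers. Origin at the centre of its underside, z up.
- cone_a_mid (a point): Point on the axis of sound cone_a, 20 mm above its underside (where it is about 35 mm thick).
- cone_b_mid (a point): Point on the axis of sound cone_b, 20 mm above its underside (where it is about 35 mm thick).
- cone_c_mid (a point): Point on the axis of sound cone_c, 20 mm above its underside (where it is about 35 mm thick).
- stub_mid (a point): Point on the axis of the flat-topped cone, 20 mm above its underside (where it is about 35 mm thick).
- bent_mid (a point): Point on the axis of the bent cone, 20 mm above its underside (where it is about 35 mm thick).
- cone_a: Sound clay cone, 58 mm tall, round base 40 mm across tapering straight to 31 mm across at 34 mm up, then to a rounded point. Stands upright on the setter's slab and stays there. Origin at the centre of its underside, z up.
- cone_b: Sound clay cone, 58 mm tall, round base 40 mm across tapering straight to 31 mm across at 34 mm up, then to a rounded point. Stands upright on the setter's slab and stays there. Origin at the centre of its underside, z up.
- cone_c: Sound clay cone, 58 mm tall, round base 40 mm across tapering straight to 31 mm across at 34 mm up, then to a rounded point. Stands upright on the setter's slab and stays there. Origin at the centre of its underside, z up.
There are look-alikes about, which are no part of the job. What is shaped like the cone_c but blue is not meant. What is shaped like the cone_b but purple is not meant.

How it is judged:
On the way, in this order (a step that is already met when the one before it is completed fails the run):
1. both spoiled cones lie in the scrap crate, let go (x of stub_mid in the frame of crate between -0.098 and 0.098 m and y of stub_mid in the frame of crate between -0.108 and 0.108 m and z of stub_mid in the frame of crate between 0 and 0.06 m and x of bent_mid in the frame of crate between -0.098 and 0.098 m and y of bent_mid in the frame of crate between -0.108 and 0.108 m and z of bent_mid in the frame of crate between 0 and 0.06 m and contact force between the fingers and stub below 0.1 N and contact force between the fingers and bent below 0.1 N), for 0.2 s.
2. the cover sits flush on both ledges, over the pins (z of cover in the frame of seat between -0.004 and 0.003 m and x of cover in the frame of seat between -0.005 and 0.005 m and y of cover in the frame of seat between -0.005 and 0.005 m and angle between the x axis of cover and the x axis of setter, either way round below 0.05 rad and angle between cover's own z axis and vertical below 0.03 rad), for 0.2 s.
At the end, for the whole second after the job is handed in: Both spoiled cones at rest inside the scrap crate, below its rim; cover released, at rest, centred on the seat within 5 mm and 0.05 rad, at most 3 mm above the ledges, level within 0.03 rad; the three sound cones upright within 0.2 rad and within 15 mm of their starting places (all of step 2 and x of stub_mid in the frame of crate between -0.098 and 0.098 m and y of stub_mid in the frame of crate between -0.108 and 0.108 m and z of stub_mid in the frame of crate between 0 and 0.06 m and x of bent_mid in the frame of crate between -0.098 and 0.098 m and y of bent_mid in the frame of crate between -0.108 and 0.108 m and z of bent_mid in the frame of crate between 0 and 0.06 m and distance of each of cone_a_mid, cone_b_mid, cone_c_mid from where it was at the start of the episode below 0.015 m and angle between each of cone_a, cone_b, cone_c's own z axis and vertical below 0.2 rad and linear speed of each of stub, bent, cover below 0.02 m/s and contact force between the fingers and cover below 0.1 N); the robot touches nothing.
It fails at once if a sound cone is knocked over or shifted by more than 25 mm (distance of cone_a_mid from where it was at the start of the episode above 0.025 m or angle between cone_a's own z axis and vertical above 0.5 rad).
It fails at once if a sound cone is knocked over or shifted by more than 25 mm (distance of cone_b_mid from where it was at the start of the episode above 0.025 m or angle between cone_b's own z axis and vertical above 0.5 rad).
It fails at once if a sound cone is knocked over or shifted by more than 25 mm (distance of cone_c_mid from where it was at the start of the episode above 0.025 m or angle between cone_c's own z axis and vertical above 0.5 rad).
It fails at once if the cover is dropped over the setter (let go more than 30 mm above its seat) (z of cover in the frame of seat above 0.03 m and horizontal distance between cover and seat below 0.1 m and contact force between the fingers and cover below 0.05 N).
It also fails if it takes over 70 s, if anything falls off the work surface, if the arm or the gripper's body presses on something with over 40 N, if the wrist force passes 120 N, or if a joint passes its speed limit or range.

## Working session

There is one attempt and no reset: what is moved stays moved. The work goes in short steps, each a Python script; the robot and the scene stay as the last script left them, time stands still between calls to the robot, and variables do not carry over. Pictures are saved under pics/ and viewed, at most 10 in all, crops included, and the job is handed in when it is done.

```bash
mkdir -p pics; cat > h.py <<'E'
import numpy as np, cv2
from workcell import r
def K(f):
    h=f["color"].shape[0]; return h/2/np.tan(np.radians(f["vertical_fov"])/2)
def cloud(f):
    d=f["depth"]; F=K(f); v,u=np.mgrid[:d.shape[0],:d.shape[1]]
    c=np.stack([(u-f["cx"])*d/F,(v-f["cy"])*d/F,d],-1)
    return (c-f["t"])@np.asarray(f["R"])   # R^T (c-t)
def ray_z(f,u,v,z):
    R=np.asarray(f["R"]);o=-R.T@f["t"];d=R.T@np.array([(u-f["cx"])/K(f),(v-f["cy"])/K(f),1]);return o+d*(z-o[2])/d[2]
def proj(f,X):
    c=np.asarray(X)@np.asarray(f["R"]).T+f["t"];return c[...,:2]/c[...,2:]*K(f)+[f["cx"],f["cy"]]
E
python3 - <<'E'
from h import *
import pickle
s=r.get_state();print(s["t"],s["position"],s["eef_rot"])
for n in("top","side"):
    f=r.grab_frame(n);pickle.dump(f,open(n+".pkl","wb"));cv2.imwrite(f"pics/{n}.png",f["color"][...,::-1])
    print(n,f["vertical_fov"],-np.asarray(f["R"]).T@f["t"],np.asarray(f["R"])[2],(f["depth"]>0).mean())
E
```

```text
0.0 [0.18944859 0.54282513 0.40425117] [ 1.67114075e-01  9.85937432e-01 -5.11741108e-04 -6.83728443e-05]
top 48.45552823196232 [0.30287883 0.00610214 1.23065355] [ 0.19267623  0.00966137 -0.98121482] 0.99616796875
side 52.1605919194329 [ 0.37128947 -0.67341776  0.49986605] [ 0.21342542  0.83449171 -0.50800904] 0.99580078125
```

View pics/top.png

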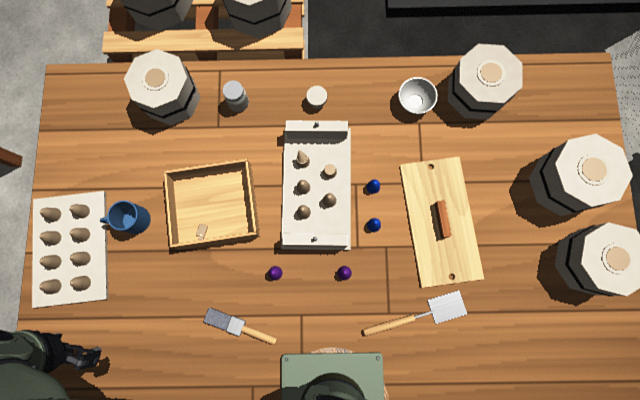

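View pics/side.png

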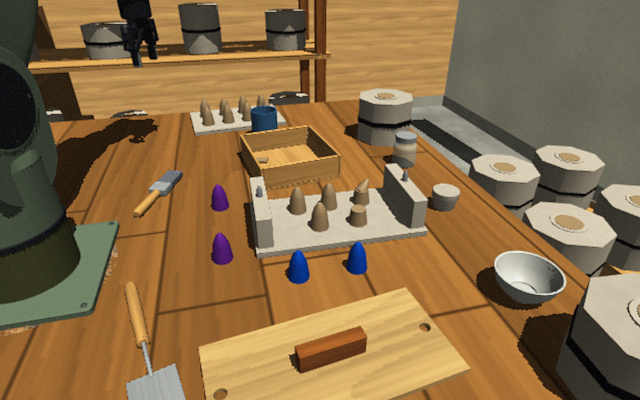

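The top view shows the setter at about (317,185), with the bent cone at (303,158) and the stub at (330,171). The crate is on the left at (210,205) with a shard near (202,231). The cover is on the right at (441,221), with holes near (431,167) and (452,276). Next I'll enlarge and measure.

```bash
cat > m.py <<'E'
from h import *
import pickle
T,S=[pickle.load(open(n+".pkl","rb")) for n in("top","side")]
a=cv2.resize(T["color"][110:260,270:370],None,fx=4,fy=4,interpolation=cv2.INTER_CUBIC)
b=cv2.resize(S["color"][160:260,240:440],None,fx=4,fy=4,interpolation=cv2.INTER_CUBIC)[:, :]
c=cv2.resize(T["color"][150:295,395:490],None,fx=4,fy=4,interpolation=cv2.INTER_CUBIC)
cv2.imwrite("pics/a.png",np.hstack([a,np.pad(c,((0,20),(0,0),(0,0)))])[...,::-1]);cv2.imwrite("pics/b.png",b[...,::-1])
def rect(P):
    (c,s,an)=cv2.minAreaRect((P[:,:2]*1000).astype(np.float32)); return np.round(c,1),np.round(s,1),round(an,2),len(P)
for n,f in(("top",T),("side",S)):
    P=cloud(f)
    X,Y,Z=P[...,0],P[...,1],P[...,2]
    def box(u0,u1,v0,v1):
        q=P[v0:v1,u0:u1].reshape(-1,3); return q
    if n=="top":
        q=box(275,360,115,255); t=q[(q[:,2]>.074)&(q[:,2]<.09)]
        m=t[:,0].mean(); hi=t[t[:,0]>m];lo=t[t[:,0]<m]
        print("ledges",rect(hi),rect(lo),np.median(hi[:,2]),np.median(lo[:,2])); print("both",rect(t))
        sl=q[(q[:,2]>.01)&(q[:,2]<.02)];print("slab",np.median(sl[:,2]),rect(sl))
        q=box(395,490,150,295);t=q[(q[:,2]>.005)&(q[:,2]<.02)];print("cover",rect(t),np.median(t[:,2]))
        t=q[(q[:,2]>.035)&(q[:,2]<.055)];print("handle",rect(t),np.median(t[:,2]))
        q=box(155,270,150,260);t=q[(q[:,2]>.055)&(q[:,2]<.075)];print("crate",rect(t),np.median(t[:,2]))
np.set_printoptions(precision=4,suppress=True)
# cones: merged cloud on slab
from scipy.ndimage import label
for n,f in(("top",T),("side",S)):
    P=cloud(f); 
    m=(P[...,2]>.025)&(P[...,2]<.078)&(abs(P[...,1])<.09)&(P[...,0]>.3)&(P[...,0]<.8)
    l,k=label(m)
    for i in range(1,k+1):
        q=P[l==i]
        if len(q)>25: j=q[:,2].argmax();print(n,len(q),"mean",q.mean(0),"top",q[j],"pix",np.argwhere(l==i).mean(0)[::-1])
E
python3 m.py
```

```text
ledges (array([660.9,  31.9]), array([166.9, 179.2]), 88.86, 693) (array([474.2,  38.9]), array([168.9, 128.2]), 89.15, 770) 0.08216894955357304 0.08205833357736
both (array([580.2,  35.5]), array([168.9, 340.6]), 88.46, 1463)
slab 0.01524814770053045 (array([579.3,  34.7]), array([189.6, 348.9]), 88.4, 5694)
cover (array([ 480.7, -316.6]), array([268., 410.]), 87.3, 7056) 0.009285162943379692
handle (array([ 479.5, -308.2]), array([99.5, 23.3]), 6.05, 323) 0.04284019371870557
crate (array([531.6, 321.5]), array([211.3, 231.8]), 7.47, 1010) 0.06422855069841243
top 330 mean [0.7197 0.0171 0.0532] top [ 0.7172 -0.039   0.0779] pix [321.5273 134.5455]
top 160 mean [0.6496 0.072  0.051 ] top [0.6674 0.0761 0.0721] pix [302.0125 159.4375]
top 143 mean [ 0.6167 -0.0032  0.045 ] top [ 0.617  -0.0072  0.0549] pix [329.5245 171.0839]
top 145 mean [0.5723 0.07   0.0536] top [0.5799 0.0711 0.0757] pix [302.8966 186.5862]
top 143 mean [ 0.5343 -0.0003  0.0543] top [0.5377 0.0024 0.0758] pix [329.042  199.7902]
top 140 mean [0.5029 0.0697 0.0547] top [0.5066 0.0716 0.076 ] pix [303.1643 211.7214]
top 93 mean [0.4096 0.0153 0.05  ] top [ 0.4097 -0.0341  0.078 ] pix [324.0538 246.3118]
top 120 mean [ 0.3398 -0.0373  0.0438] top [ 0.3411 -0.0408  0.0597] pix [344.4833 272.7083]
side 907 mean [ 0.7216 -0.008   0.0522] top [0.7181 0.0487 0.078 ] pix [405.5039 202.5072]
side 278 mean [0.6498 0.0651 0.0457] top [0.6651 0.0797 0.0687] pix [361.0827 191.9245]
side 631 mean [0.5521 0.0232 0.0475] top [ 0.5372 -0.0014  0.0733] pix [322.9366 207.019 ]
side 307 mean [0.5033 0.0618 0.0473] top [0.5017 0.0654 0.0733] pix [296.4397 200.2899]
side 272 mean [ 0.6157 -0.0104  0.0407] top [ 0.6253 -0.0051  0.0504] pix [357.1838 213.9669]
side 398 mean [ 0.4198 -0.0421  0.052 ] top [ 0.426  -0.0463  0.0779] pix [263.3116 231.7111]
side 273 mean [ 0.339  -0.0455  0.0409] top [ 0.3378 -0.041   0.0581] pix [219.9194 243.9451]
```

View pics/a.png

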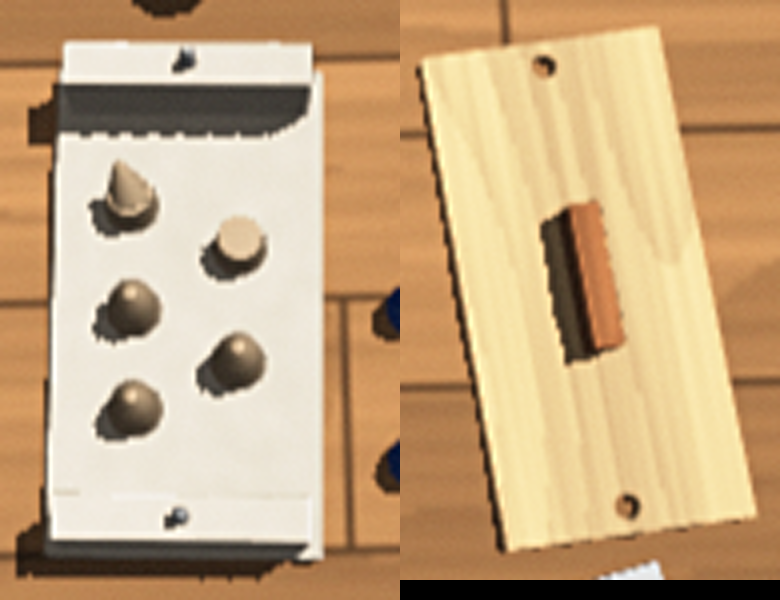

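View pics/b.png

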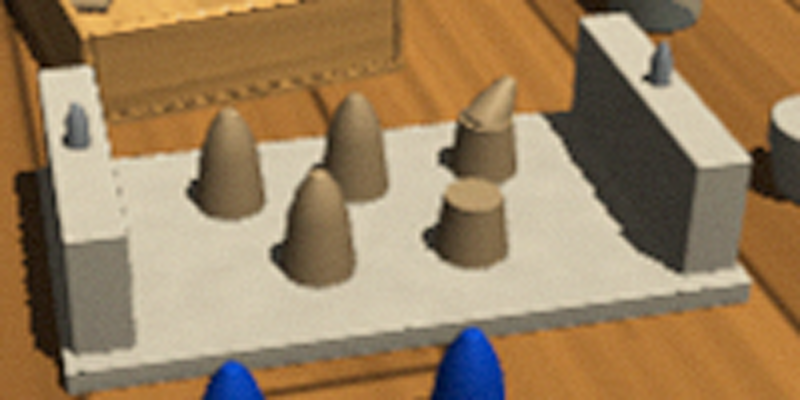

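```bash
cat > m2.py <<'E'
from h import *
import pickle
from scipy.optimize import least_squares
np.set_printoptions(precision=4,suppress=True)
T,S=[pickle.load(open(n+".pkl","rb")) for n in("top","side")]
R1=lambda h:.020-.0045*h/.034
for nm,x,y in(("bent",.648,.070),("stub",.617,-.003),("A",.573,.069),("B",.535,0),("C",.503,.069)):
    o=[]
    for f in(T,S):
        P=cloud(f).reshape(-1,3); h=P[:,2]-.015
        q=P[(h>.004)&(h<.031)&(np.hypot(P[:,0]-x,P[:,1]-y)<.024)]
        s=least_squares(lambda c:np.hypot(q[:,0]-c[0],q[:,1]-c[1])-R1(q[:,2]-.015),[x,y],loss="soft_l1",f_scale=.002)
        o+=[s.x,len(q)]
    print(nm,*o)
# pins: points above ledges
for n,f in(("top",T),("side",S)):
    P=cloud(f).reshape(-1,3)
    for x,y in((.425,.039),(.735,.031)):
        q=P[(P[:,2]>.087)&(P[:,2]<.115)&(np.hypot(P[:,0]-x,P[:,1]-y)<.03)]
        if len(q): print(n,"pin",np.median(q,0),q[:,2].max(),len(q))
# cover: top plane edges, low-noise
P=cloud(T)
for n,f in(("top",T),("side",S)):
    P=cloud(f).reshape(-1,3)
    m=(P[:,2]>.005)&(P[:,2]<.014)&(abs(P[:,0]-.48)<.25)&(abs(P[:,1]+.31)<.15)
    img=np.zeros((500,300),np.uint8); q=P[m]
    img[((q[:,0]-.23)*1000).astype(int),((q[:,1]+.46)*1000).astype(int)]=255
    img=cv2.morphologyEx(img,cv2.MORPH_CLOSE,np.ones((7,7)))
    img=cv2.morphologyEx(img,cv2.MORPH_OPEN,np.ones((35,35)))
    c=max(cv2.findContours(img,0,2)[0],key=cv2.contourArea)[:,0]
    (cy,cx),s,an=cv2.minAreaRect(c); print(n,"cover",cx/1000+.23,cy/1000-.46,s,an)
    h=P[(P[:,2]>.038)&(P[:,2]<.047)&(abs(P[:,0]-.48)<.1)&(abs(P[:,1]+.31)<.08)]
    print(n,"handle",cv2.minAreaRect((h[:,:2]*1000).astype(np.float32)),h[:,2].mean())
    L=P[(P[:,2]>.079)&(P[:,2]<.085)&(abs(P[:,0]-.58)<.2)&(abs(P[:,1]-.035)<.1)]
    print(n,"ledges",cv2.minAreaRect((L[:,:2]*1000).astype(np.float32)))
E
python3 m2.py
```

```text
bent [0.6534 0.0724] 65 [0.6516 0.0738] 181
stub [ 0.621  -0.0031] 66 [ 0.6189 -0.0018] 208
A [0.5777 0.0713] 57 [0.5757 0.0726] 168
B [ 0.5394 -0.0004] 54 [0.5373 0.0009] 216
C [0.5077 0.0712] 49 [0.5053 0.0726] 194
top pin [0.4236 0.0379 0.1002] 0.10847697268608243 21
top pin [0.7314 0.0308 0.0973] 0.10963302426146482 25
side pin [0.4229 0.036  0.0962] 0.10505596106418405 48
side pin [0.7312 0.0276 0.0956] 0.1065531917740759 44
top cover 0.47968771362304685 -0.3083769683837891 (346.5818176269531, 171.17239379882812) 83.32553100585938
top handle ((479.4536437988281, -308.1846618652344), (99.46504974365234, 23.269454956054688), 6.051095962524414) 0.04281636640304748
top ledges ((580.0853271484375, 35.32842254638672), (168.40577697753906, 340.2498474121094), 88.47237396240234)
side cover 0.47790493774414067 -0.3078596496582031 (347.30303955078125, 172.53683471679688) 83.12696838378906
side handle ((477.4875793457031, -307.33087158203125), (99.69951629638672, 24.77754020690918), 6.34658145904541) 0.04245187091016732
side ledges ((578.2547607421875, 34.34239196777344), (171.568603515625, 340.1046142578125), 88.35197448730469)
```

The crops show the top-view pin tips at crop (178,517) and (183,60), and the side-view tips at (75,103) and (664,42). The cover holes are at (543,66) and (628,507), and the bent tip points to +x. Next I'll triangulate, check reachability and start on the cones.

```bash
cat >> h.py <<'E'
from scipy.spatial.transform import Rotation as Ro
def quat(yaw): return (Ro.from_euler("z",yaw)*Ro.from_euler("x",np.pi)).as_quat()
def tri(fs,uv):
    A=[np.hstack([np.array([[K(f),0,f["cx"]],[0,K(f),f["cy"]],[0,0,1]])@np.c_[f["R"],f["t"]]]) for f in fs]
    X=cv2.triangulatePoints(A[0],A[1],np.array(uv[0],float),np.array(uv[1],float))[:,0];return X[:3]/X[3]
def st(m=""):
    s=r.get_state();print(m,"t%.1f"%s["t"],np.round(s["position"],4),"open %.3f grip %.1f"%(s["opening"],s["grasp_force"]),"F",np.round(s["ft_force"],1),flush=True)
E
python3 - <<'E'
from h import *
import pickle
np.set_printoptions(precision=4,suppress=True)
T,S=[pickle.load(open(n+".pkl","rb")) for n in("top","side")]
n=tri((T,S),((314.5,239.2),(258.75,185.75)));f=tri((T,S),((315.8,125.),(406,170.5)))
print("pins",n,f,(n+f)/2,np.linalg.norm(f-n),np.degrees(np.arctan2(*(f-n)[1::-1])))
a,b=ray_z(T,452,276.75,.009),ray_z(T,430.75,166.5,.009);print("holes",a,b,(a+b)/2,np.linalg.norm(a-b),np.degrees(np.arctan2(*(b-a)[1::-1])))
t=tri((T,S),((270+118/4,110+161/4),(240+511/4,160+79/4)));print("bent tip",t)
print("shard",ray_z(T,202,231,.015))
D=np.radians
for nm,p,y in(("bent",(.6525,.0731,.191),4),("stub",(.62,-.0025,.191),-2),("crate",(.53,.32,.19),7),("cover",(.479,-.308,.185),6.5),("seat",(.579,.035,.267),-1.6)):
    for k in(0,180):
        q=r.ik(p,quat(D(y+k)));print(nm,y+k,q if q is None else np.array(q))
E
```

```text
pins [0.4238 0.0388 0.1059] [0.7315 0.0307 0.105 ] [0.5777 0.0347 0.1055] 0.3077472105282997 -1.502388218126142
holes [ 0.3254 -0.3284  0.009 ] [ 0.6341 -0.2905  0.009 ] [ 0.4797 -0.3095  0.009 ] 0.31097379659365554 6.9948093311120925
bent tip [0.67   0.078  0.0674]
shard [0.4608 0.3516 0.015 ]
bent 4 [-0.3666  1.1693  0.5061  1.3289 -0.6623  0.812  -1.1618]
bent 184 [-0.0314  1.1175 -0.3024  1.3152  0.3958  0.7676  1.1814]
stub -2 [-0.2773  1.1329  0.5184  1.4861 -0.7424  0.7258 -1.0443]
stub 178 [ 0.106   1.0775 -0.3313  1.4718  0.4776  0.6729  1.0959]
crate 7 [-0.8199  1.1307  0.5058  1.4896 -0.7309  0.7162 -1.4422]
crate 187 [-0.5133  1.066  -0.1745  1.4783  0.2645  0.6204  0.8778]
cover 6.5 [ 0.4121  1.0407  0.2057  1.6807 -0.406   0.4626 -0.5728]
cover 186.5 [ 0.7695  1.0677 -0.5108  1.6685  0.8131  0.6306  1.4832]
seat -1.6 [-0.3772  0.9752  0.553   1.6195 -0.6907  0.7512 -1.0992]
seat 178.4 [ 0.0188  0.9078 -0.2689  1.6056  0.3418  0.6749  1.1227]
```

```bash
cat > go1.py <<'E'
from h import *
D=np.radians
c,ca=np.array([.531,.321]),D(7.4)
def cr(x,y): return c+Ro.from_euler("z",ca).as_matrix()[:2,:2]@[x,y]
def pick(p,yaw,dest,nm):
    q=quat(D(yaw)); r.goto([*p,.30],q); r.command_gripper(.7)
    r.move_l([*p,.191],.15); st(nm+" down"); r.command_gripper(0); st(nm+" grip")
    r.move_l([*p,.31],.15); st(nm+" lift")
    q=quat(ca+np.pi); r.goto([*dest,.31],q); r.move_l([*dest,.187],.15); st(nm+" in crate")
    r.command_gripper(.7); r.move_l([*dest,.31],.2)
pick((.620,-.0025),178,cr(.03,-.045),"stub")
E
python3 go1.py; python3 - <<'E'
from h import *
for n in("top",):
    f=r.grab_frame(n);cv2.imwrite("pics/t2.png",f["color"][...,::-1])
f=r.grab_frame("side");cv2.imwrite("pics/s2.png",f["color"][...,::-1])
E
```

```text
stub down t3.9 [ 0.6203 -0.0025  0.1919] open 0.701 grip 0.0 F [0.8 0.9 0.5]
stub grip t4.2 [ 0.6202 -0.0025  0.1924] open 0.411 grip 58.9 F [-4.3 -0.3 14.9]
stub lift t5.2 [ 0.6198 -0.0025  0.3092] open 0.404 grip 59.2 F [ 0.6  0.1 -0.5]
stub in crate t7.2 [0.5669 0.2802 0.1879] open 0.407 grip 59.2 F [-0.7  0.2 -0.3]
```

View pics/s2.png

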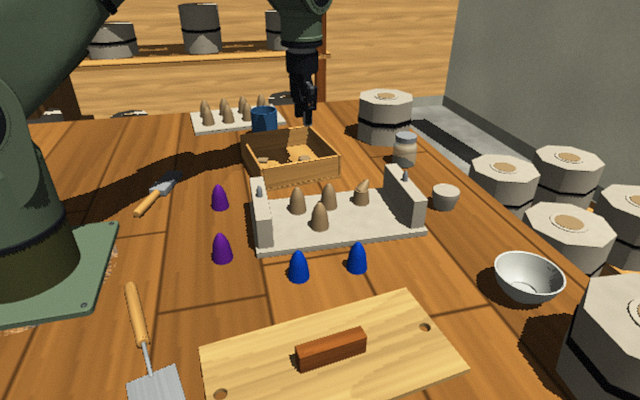

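The stub is gone from the setter and lies in the crate at about (300,155); the other cones have not moved. The 15 N at grip suggests the fingertips brushed the slab, so I'll grasp the bent cone 3 mm higher.

```bash
sed -i '$d' go1.py; sed -i 's/,\.191\]/,.194]/; s/,\.187\]/,.190]/' go1.py; echo 'pick((.6525,.0731),192,cr(.03,.045),"bent")
r.goto([.479,-.3083,.30],quat(D(186.5)));st("over cover")' >> go1.py
python3 go1.py; python3 - <<'E'
from h import *
import pickle
np.set_printoptions(precision=4,suppress=True)
T=r.grab_frame("top");S=r.grab_frame("side")
img=cv2.resize(T["color"][110:270,150:370],None,fx=3.5,fy=3.5,interpolation=cv2.INTER_CUBIC);cv2.imwrite("pics/t3.png",img[...,::-1])
from scipy.ndimage import label
P=cloud(T);m=(P[...,2]>.025)&(P[...,2]<.078)&(abs(P[...,1]-.15)<.28)&(P[...,0]>.43)&(P[...,0]<.7);l,k=label(m)
for i in range(1,k+1):
    q=P[l==i]
    if 25<len(q): print(len(q),q.mean(0),q[:,2].max())
E
```

```text
bent down t10.4 [0.6528 0.0732 0.1949] open 0.702 grip 0.0 F [ 0.3 -0.6 -0.7]
bent grip t10.8 [0.6527 0.0731 0.1954] open 0.395 grip 59.0 F [-4.3 -0.6 12.3]
bent lift t11.7 [0.6523 0.0731 0.3092] open 0.396 grip 59.2 F [-0.3 -0.3 -0.8]
bent in crate t13.9 [0.5553 0.3695 0.191 ] open 0.398 grip 59.2 F [ 0.2 -1.   0.6]
over cover t17.4 [ 0.4795 -0.3076  0.3   ] open 0.705 grip 0.0 F [ 0.5  1.1 -0.9]
1006 [0.5661 0.2747 0.0544] 0.07136191687235963
140 [0.5722 0.07   0.0536] 0.0752684967843565
82 [ 0.5748 -0.1202  0.0446] 0.05933739823860293
128 [0.5651 0.2786 0.0393] 0.04873105887344959
154 [0.5549 0.3667 0.0452] 0.06708246448237823
144 [ 0.5343 -0.      0.0537] 0.07608590258159457
234 [0.4755 0.4239 0.0503] 0.07021239747729108
146 [0.5025 0.0699 0.0532] 0.07534265493585642
92 [ 0.4676 -0.1185  0.0452] 0.059076375113116524
```

View pics/t3.png

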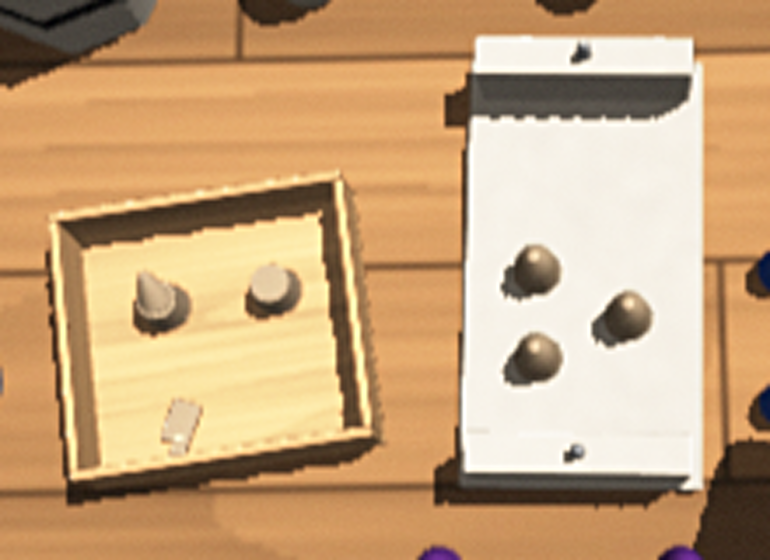

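Both spoiled cones stand in the crate at crop (157,300) and (272,290), and the sound cones have not moved. Next is the cover: grip it, lift it and hover above the seat.

```bash
cat > go2.py <<'E'
from h import *
D=np.radians
r.goto([.4787,-.308,.25],quat(D(186.7))); r.move_l([.4787,-.308,.185],.1);st("down")
r.command_gripper(0);r.wait(.2);st("grip")
r.move_l([.4787,-.308,.345],.12);st("lift")
r.move_l([.579,.0349,.345],.15,quat(D(178.4)));r.wait(.3);st("over")
E
python3 go2.py; cat > look.py <<'E'
from h import *
import sys
np.set_printoptions(precision=4,suppress=True)
T=r.grab_frame("top");S=r.grab_frame("side")
cv2.imwrite(f"pics/{sys.argv[1]}.png",np.vstack([cv2.resize(f["color"][80:280,220:460],None,fx=2.5 if 0 else 1.45*1,fy=1.45,interpolation=cv2.INTER_CUBIC) if 0 else cv2.resize(f["color"][v:v+150,u:u+400],None,fx=2,fy=2,interpolation=cv2.INTER_CUBIC) for f,u,v in((T,170,100),(S,160,90))])[...,::-1])
import pickle;pickle.dump((T,S),open("look.pkl","wb"))
z0=r.get_state()["position"][2]-.185+.009
for n,f in(("top",T),("side",S)):
    P=cloud(f).reshape(-1,3);m=(abs(P[:,2]-z0)<.012)&(abs(P[:,0]-.58)<.2)&(abs(P[:,1]-.035)<.1);q=P[m]
    A=np.linalg.lstsq(np.c_[q[:,:2]-[.579,.035],np.ones(len(q))],q[:,2],rcond=None)[0]
    print(n,len(q),"plane slopes",A[:2],"top z",A[2],"exp",z0,cv2.minAreaRect((q[:,:2]*1000).astype(np.float32)))
E
python3 look.py l1
```

```text
down t18.6 [ 0.4789 -0.3081  0.1856] open 0.702 grip 0.0 F [ 0.8  0.2 -0.9]
grip t19.3 [ 0.4788 -0.3081  0.1856] open 0.248 grip 60.3 F [-0.9  0.7  8.3]
lift t20.7 [ 0.4786 -0.308   0.3444] open 0.245 grip 58.8 F [ 0.5  0.3 -4.9]
over t23.6 [0.579  0.0348 0.345 ] open 0.249 grip 58.8 F [-0.4  0.3 -4.5]
top 2019 plane slopes [ 0.0008 -0.001 ] top z 0.1687536460310113 exp 0.16898772288560493 ((579.68896484375, 36.194061279296875), (167.61196899414062, 346.3027648925781), 88.380615234375)
side 6465 plane slopes [-0.0002  0.0149] top z 0.16821621117234867 exp 0.16898772288560493 ((578.037353515625, 35.75859069824219), (175.7940216064453, 346.4487609863281), 88.31156158447266)
```

View pics/l1.png

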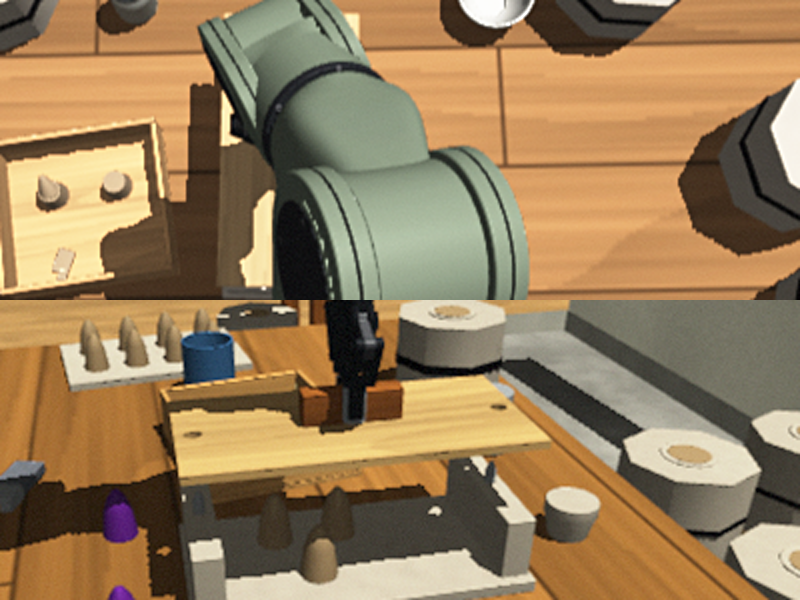

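The lower half (side view) shows the cover held level over the setter, with its holes at crop (193,434) and (499,407). I'll compare these with the pins in the same camera.

```bash
python3 - <<'E'
from h import *
import pickle
np.set_printoptions(precision=4,suppress=True)
T,S=pickle.load(open("look.pkl","rb"));S0=pickle.load(open("side.pkl","rb"))
g=cv2.cvtColor(S["color"],cv2.COLOR_RGB2GRAY).astype(float)
def cen(u,v,w=9,h=6):
    p=g[v-h:v+h+1,u-w:u+w+1];d=np.clip(np.median(p)-25-p,0,None);y,x=np.mgrid[-h:h+1,-w:w+1];return u+(d*x).sum()/d.sum(),v+(d*y).sum()/d.sum()
H=[cen(256,157),cen(409,143)];print(H)
h=[ray_z(S,*p,.1685) for p in H]
p=[ray_z(S0,258.75,185.75,.106),ray_z(S0,406,170.5,.106)]
print("holes",h,np.mean(h,0),np.linalg.norm(h[0]-h[1]));print("pins",p,np.mean(p,0))
print("yaw",*[np.degrees(np.arctan2(*(b-a)[1::-1])) for a,b in(h,p)])
# ledge far/near tops in side: edges in y from ledge & cover edges by 1-99 percentiles in setter axes
c,s=np.cos(np.radians(-1.6)),np.sin(np.radians(-1.6))
for nm,f,z in(("ledge",S0,.082),("cover",S,.1685)):
    P=cloud(f).reshape(-1,3);q=P[(abs(P[:,2]-z)<.0025)][:,:2]-[.579,.035]
    q=np.c_[c*q[:,0]+s*q[:,1],-s*q[:,0]+c*q[:,1]]; q=q[(abs(q[:,0])<.18)&(abs(q[:,0])>.14)&(abs(q[:,1])<.1)]
    for sg in(-1,1):
        k=q[q[:,0]*sg>0];print(nm,sg,np.percentile(k,[.5,99.5],axis=0).ravel())
E
```

```text
[(np.float64(256.3166409861325), np.float64(156.8859784283513)), (np.float64(411.46259625962597), np.float64(141.93894389438944))]
holes [array([0.4249, 0.0389, 0.1685]), array([0.7416, 0.0348, 0.1685])] [0.5833 0.0369 0.1685] 0.31675759983406565
pins [array([0.4248, 0.0387, 0.106 ]), array([0.7347, 0.03  , 0.106 ])] [0.5797 0.0344 0.106 ]
yaw -0.7547990998272821 -1.59888616951414
ledge -1 [-0.1706 -0.0854 -0.1411  0.0827]
ledge 1 [ 0.1401 -0.0845  0.1688  0.0833]
cover -1 [-0.1739 -0.0856 -0.1402  0.0849]
cover 1 [ 0.1402 -0.0851  0.172   0.0846]
```

Near hole and pin agree within 0.2 mm, and the edges agree in x and to within about 0.6 mm in y. I'll shift y by -0.5 mm and lower with force watching.

```bash
cat > go3.py <<'E'
from h import *
x,y=.579,.0344
r.move_l([x,y,.300],.1);st("above pins")
for z in(.293,.286,.280,.275,.272,.270,.268,.267,.266):
    r.move_l([x,y,z],.04);s=r.get_state();st("z%.3f"%z)
    if s["ft_force"][2]>6 or np.hypot(*s["ft_force"][:2])>15: print("contact");break
E
python3 go3.py
```

```text
above pins t24.3 [0.5791 0.0345 0.3004] open 0.248 grip 58.8 F [ 0.6  0.6 -4.4]
z0.293 t24.6 [0.579  0.0344 0.293 ] open 0.248 grip 58.8 F [-0.4 -0.2 -3.7]
z0.286 t24.9 [0.579  0.0344 0.2857] open 0.249 grip 58.8 F [-0.9 -0.3 -4.4]
z0.280 t25.2 [0.579  0.0344 0.2797] open 0.249 grip 58.8 F [ 0.8  0.1 -4.8]
z0.275 t25.5 [0.579  0.0344 0.2748] open 0.248 grip 58.8 F [ 0.6  0.5 -5. ]
z0.272 t25.8 [0.579  0.0344 0.2718] open 0.250 grip 58.8 F [-0.1  0.2 -4.8]
z0.270 t26.0 [0.579  0.0344 0.2699] open 0.250 grip 58.8 F [-0.2 -0.5 -5.2]
z0.268 t26.2 [0.579  0.0344 0.2679] open 0.251 grip 58.8 F [ 0.4  0.6 -4.9]
z0.267 t26.5 [0.579  0.0344 0.2676] open 0.247 grip 60.3 F [-3.9 -0.5  7.1]
contact
```

Contact came at the expected seat height (underside about 82 mm) with no side force on the way down. Release, retreat and check.

```bash
python3 - <<'E'
from h import *
r.command_gripper(.6);st("open");r.move_l([.579,.0344,.40],.15)
s=r.get_state();r.set_joints([-1.277,0.707,-0.028,1.485,0.022,0.951,-0.075]);r.wait(.3);st("away")
E
python3 look.py l2
```

```text
open t26.9 [0.579  0.0344 0.267 ] open 0.599 grip 0.0 F [-0.5 -0.9 -0.3]
away t30.5 [0.1894 0.5428 0.4043] open 0.600 grip 0.0 F [ 0.3  0.2 -0.9]
top 0 plane slopes [0. 0.] top z 0.0 exp 0.22828396317079142 ((0.0, 0.0), (0.0, 0.0), 0.0)
side 0 plane slopes [0. 0.] top z 0.0 exp 0.22828396317079142 ((0.0, 0.0), (0.0, 0.0), 0.0)
```

```bash
python3 - <<'E'
from h import *
import pickle
T,S=pickle.load(open("look.pkl","rb"))
for n,f in(("top",T),("side",S)):
    P=cloud(f).reshape(-1,3);q=P[(abs(P[:,2]-.091)<.004)&(abs(P[:,0]-.58)<.2)&(abs(P[:,1]-.035)<.1)]
    A=np.linalg.lstsq(np.c_[q[:,:2]-[.579,.035],np.ones(len(q))],q[:,2],rcond=None)[0]
    print(n,len(q),A,cv2.minAreaRect((q[:,:2]*1000).astype(np.float32)))
E
```

```text
top 7188 [ 0.00026096 -0.00051126  0.09124069] ((579.6153564453125, 35.53771209716797), (168.15524291992188, 345.7516174316406), 88.49797058105469)
side 6156 [-0.00018945  0.00137818  0.09068436] ((577.9973754882812, 34.48910140991211), (176.45509338378906, 346.4886169433594), 88.20211791992188)
```

View pics/l2.png

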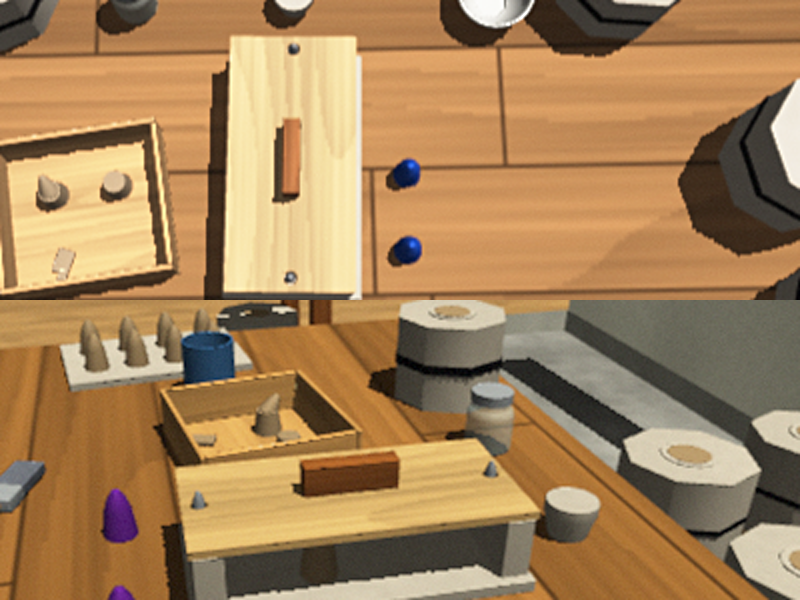

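The cover is flush (top at 91 mm, level). Both pins stand through the holes at (293,48) and (290,277), both spoiled cones are in the crate, and the arm is clear. Time to hand in.

```bash
python3 -c "
from workcell import r
print(r.finish_job())"
```

```text
the job is handed in; nothing more can be done
None
```

I handed the job in, with no verdict returned: both spoiled cones are in the crate, the cover sits flush over both pins and is released, and the sound cones were unmoved when last seen, before the cover went on.

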